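# Load a ware board and slide it out to its line

## Robot

A 6-joint arm with a two-finger parallel gripper is mounted at the origin on the work surface. World frame = base frame: x ahead of the robot, y to its left, z up, the work surface at z = 0. Lengths are in m, angles in rad, forces in N, time in s.
With the tool pointing down it reaches from about 0.35 to 0.875 m from the base axis. Payload 15.5 kg.
Tool frame: the origin (TCP) lies on the mounting face of the last link; the fingertips stand 173 mm ahead of it and the grasp point (between the pads) lies ahead of it (env.pinch_z is the z of the grasp point in the tool frame, in m); z points along the fingers, y is the direction in which the jaws open and shut (so a half turn about z gives the same grasp; the last joint's range is limited). The gripper opens to 85 mm and grips with 20 to 120 N. Pads are 22 mm wide; open, the fingers measure 114 mm over their backs; the gripper's body (76 mm by 85 mm) begins 54 mm behind the grasp point. The pads swing forward as they close: fully open they stand 13 mm farther back than shut.
Start: joints at [-1.425, 0.494, 1.345, -0, 1.302, -0.096], TCP at [0.15, -0.607, 0.405] pointing down, gripper open.
Joint ranges: [-2.91, 2.91], [-0.82, 2.16], [0.22, 2.67], [-1.22, 4.37], [0.12, 2.79], [-3.08, 3.08]. Speed limits (rad/s): [1.89, 1.89, 2.57, 3.01, 3.01, 3.01].

## Interface

Orientations are given as a unit quaternion [x, y, z, w].
In Python, from cell import env gives the robot as it stands. The module is installed in compiled form; this text tells all that it offers.
- The arm moves only by the tool drive_tool, never from a script. Its arguments are lists of equal length, an entry for each row: "linear": the shift along the world's x, y, z in mm, a list of three; "angular": the turn, a rotation vector about the world's x, y, z in degrees, a list of three; "claw": the opening, from 0 (shut) to 1 (fully open). A call has 1 to 12 rows; each row is the pose to reach, as a shift and turn from the pose commanded when the call began; what a row does not reach only later rows make up. A row lasts 1/8 s, in which the tool goes at most 62.5 mm and 10.7 degrees, less where a joint would pass 70% of its speed; a pose out of reach is approached as far as the arm can. A call with a gripper value outside its range is refused whole. The fingers move at their own pace and stop on an object; the grip force is fixed at half the most. Time passes only in rows, so rows that repeat a pose let the fingers close. It gives the time, the measured TCP pose, the force and the opening at its end, in the units of the state.
- env.sense(): the state, without advancing time (a new reading comes with each control period).
- env.get_image(name): name is "scene" or "side" or "wrist"; returns (picture, depth): 384x512x3 uint8, red, green, blue; 384x512 float32, m along the optical axis (not along the pixel's ray), 0 where there is no reading.
- env.camera_model(name): a dict with "fx", "fy", "cx", "cy" (pixels), "camera_from_world" (4x4, takes a point from world to camera coordinates). Camera axes: x right, y down, z forward; pixel columns grow to the right and rows downward; lengths in m; the calibration is good to about 2 mm. The wrist camera is an equidistant fisheye: a pixel r from the principal point sees the ray r / f radians off the axis. A picture is of the moment at which its call begins: read the wrist's pose just before it. camera_model takes no time and is no camera call; for the wrist camera it gives the pose at the moment of the call.
- env.close_job(): hands the job in, once; it reports no verdict.
The state is a dict: "time": time; "joint_positions": joint angles; "joint_velocities": joint speeds; "effort": joint torques, N m; "position": TCP position; "eef_rot": TCP orientation; "ft_force": force on the tool from outside, world axes, zero at the start; "wrist_torque": the same for the moment, N m; "finger_gap": finger opening in m.
Only numpy, scipy, OpenCV 4.12 (cv2) and the standard library are available. Lean on these libraries where they do the work, as an engineer would, in place of code of your own. Each camera call takes 0.05 s, during which the arm holds its last target. There are 200 camera calls.

## Task

Set the grey cup rim-down in the round recess of the ware board and let go of it; then slide the board outward over the yellow edge of its stand until the blue line painted across the board lies straight above that edge along its whole length, so that a colleague can take the free end. Loaded like this the board would tip off, so finish while still holding the board, flat and still on the stand with the cup in place: do not let go at the end. Leave the terracotta cup, the plaster mould and the white bowl where they are.

Things in the scene. Friction and masses are not known exactly. Their poses are not given: they have to be found in the camera images.
- grey_cup: Grey straight-sided cup, 58 mm outer diameter, 80 mm high, about 0.15 to 0.3 kg, standing rim-down on the table from the start (closed foot, 46 mm wide, on top; the sides are straight from the rim up to 64 mm and then taper in). Origin: centre of the rim, at its lower end now; z axis points from rim to foot, so z up means rim-down.
- red_cup: Terracotta cup of the same size, standing rim-up on the table; bystander. The two cups may swap places. Origin: centre of its underside.
- mould: White stepped plaster mould, 124 mm wide at the foot, 75 mm high, on the table; bystander. Origin: centre of its underside.
- bowl: White shallow bowl, 90 mm across, 40 mm high, on the table; bystander. Origin: centre of its underside.
- stand: Fixed dark wooden stand, 220 mm (x) by 260 mm (y), flat top 100 mm above the table; its outer edge (-y side) has yellow trim. Origin: centre of its underside. Outward is its own -y (to the robot's right, the stand being turned by at most 0.25 rad).
- edge (a point): Middle of the stand's yellow outer edge, at the height of its top. Axes as the stand's: -y outward, x along the edge, z up.
- board: Loose white laminated ware board, 140 mm (x) by 320 mm (y) by 16 mm thick, about 0.4 to 0.6 kg, lying flat on the stand, its outer end (-y) already a little over the yellow edge; free to slide and turn on the stand. Origin: centre of its underside; -y points outward. At the start the blue line is 100 to 140 mm behind the edge. With the cup aboard it stays put while the line is more than about 65 mm behind the edge, and tips outward at the line unless its rear is held.
- recess (a point): Centre of the floor of the board's round recess (cork-brown floor), 64 mm wide and 6 mm deep (floor 10 mm above the board's underside), 90 mm outward of the board's centre. Axes as the board's.
- line_near (a point): On the middle of the 6 mm wide blue line across the board's top, 5 mm in from its end on the board's -x side; the line crosses the board 30 mm rearward (+y) of its centre. Axes as the board's.
- line_far (a point): The same, 5 mm in from the line's end on the board's +x side.
- cleat (a point): Centre of the top of the dark wooden cleat fixed on the rear of the board, to grip it by: 70 mm long (board x), 18 mm thick (board y), standing 42 mm above the board's top; its middle is 125 mm rearward of the board's centre. Axes as the board's.

How it is judged:
By the outcome, as a careful person would: the job done as asked, in the order asked, and still so for the second after the job is handed in, while the arm keeps its last pose, push and grip.
It also fails if it takes over 58 s, if anything falls off the work surface, if the arm or the gripper's body presses on something with over 40 N, if the wrist force passes 120 N, or if a joint passes its speed limit or range.

## Working session

There is one attempt and no reset: what is moved stays moved. The work goes in short steps, Python scripts to look and compute and a tool call to move; the robot and the scene stay as the last step left them, time stands still between calls to the robot, and variables do not carry over. Pictures are saved under pics/ and viewed, about 8 in all and at most 12, crops included, and the job is handed in when it is done.

Besides the shell and the picture viewer there is one more tool, called after "Emit:" as a command line: name --argument value ..., lists and objects as JSON in quotes. drive_tool: Moves the arm, as the interface text tells. Its arguments: {"type":"object","properties":{"linear":{"type":"array"},"angular":{"type":"array"},"claw":{"type":"array"}},"required":["linear","angular","claw"]}

```bash
mkdir -p pics; python3 - <<'E'
from cell import env
import cv2, numpy as np
for n in ("scene","side"):
    im,d=env.get_image(n); m=env.camera_model(n)
    np.savez(f"{n}0.npz",im=im,d=d,**m)
    cv2.imwrite(f"pics/{n}0.png",im[:,:,::-1])
    T=np.linalg.inv(m["camera_from_world"]); print(n,m["fx"],m["cx"],m["cy"],T[:3,3].round(3),T[:3,2].round(2))
s=env.sense(); print(env.pinch_z,s["time"],s["position"],s["eef_rot"],s["finger_gap"])
E
python3 -c "
import cv2;a=cv2.imread('pics/scene0.png');b=cv2.imread('pics/side0.png')
import numpy as np;cv2.imwrite('pics/both0.png',cv2.resize(np.hstack([a,b]),None,fx=.78,fy=.78))"
```

```text
scene 355.80356591861573 254.8364423961348 192.54234918199995 [ 1.305 -0.252  0.687] [-0.74  0.23 -0.63]
side 438.98479484181183 253.63908296884887 189.5662685942812 [ 0.291 -0.623  0.801] [ 0.31  0.62 -0.72]
0.1547 0.1 [ 0.14963238 -0.60668545  0.40416868] [ 9.92702963e-01  1.20584098e-01 -1.48306289e-06 -5.50846832e-04] 0.08540708380149194
```

View pics/both0.png

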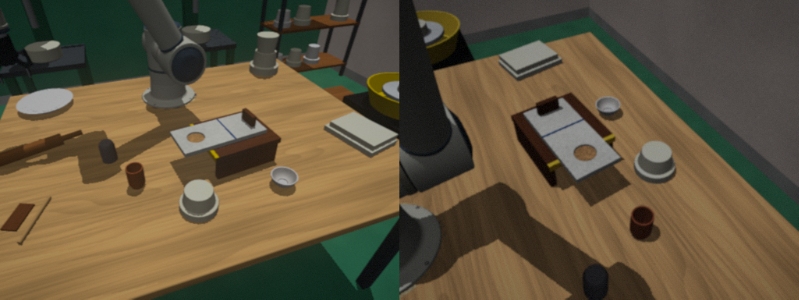

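The scene view (halved scale) has the grey cup at (108,150), the terracotta cup at (135,175), the recess at (196,137), the cleat at (249,118) and yellow trim at (215,155). In the side view the board is at (570,135), the recess at (585,152), the yellow trim at (553,163) and (607,138), and the grey cup at (595,280).

```bash
cat > h.py <<'E'
import numpy as np, cv2
def load(n):
    z=np.load(n); return z["im"],z["d"],{k:z[k] for k in("fx","fy","cx","cy","camera_from_world")}
def cloud(d,m):
    v,u=np.mgrid[:d.shape[0],:d.shape[1]]
    P=np.stack([(u-m["cx"])/m["fx"]*d,(v-m["cy"])/m["fy"]*d,d,np.ones_like(d)],-1)
    W=P@np.linalg.inv(m["camera_from_world"]).T; W[d==0]=np.nan; return W[...,:3]
def plane(uv,m,z):
    uv=np.atleast_2d(uv).astype(float)
    r=np.c_[(uv[:,0]-m["cx"])/m["fx"],(uv[:,1]-m["cy"])/m["fy"],np.ones(len(uv))]
    T=np.linalg.inv(m["camera_from_world"]); r=r@T[:3,:3].T; o=T[:3,3]
    return o+r*((z-o[2])/r[:,2])[:,None]
E
python3 - <<'E'
from h import *
for n in("scene","side"):
    im,d,m=load(n+"0.npz"); W=cloud(d,m); hsv=cv2.cvtColor(im,cv2.COLOR_RGB2HSV); H,S,V=[hsv[...,i].astype(int) for i in range(3)]
    reg=(W[...,0]>.3)&(W[...,0]<1)&(abs(W[...,1])<.6)
    top=reg&(abs(W[...,2]-.116)<.006)&(S<60)&(V>70)
    nc,l,st,c=cv2.connectedComponentsWithStats(cv2.morphologyEx(top.astype(np.uint8),cv2.MORPH_CLOSE,np.ones((9,9))))
    k=1+np.argmax(st[1:,4]); hull=cv2.convexHull(np.argwhere(l==k)[:,::-1].astype(np.int32)); print(n,"boardpx",st[k])
    P=plane(hull[:,0],m,.116)[:,:2]; r=cv2.minAreaRect((P*1000).astype(np.float32)); print(" rect",r)
    box=np.zeros(l.shape,np.uint8); cv2.fillConvexPoly(box,hull,1); box=box>0
    bl=box&(H>95)&(H<130)&(S>70)&(abs(W[...,2]-.116)<.01); 
    co=box&(H<25)&(S>50)&(V>60)&(W[...,2]<.125)
    ye=reg&(H>20)&(H<32)&(S>170)&(V>70)&(W[...,2]>.06)
    for nm,mk,z in(("blue",bl,.116),("cork",co,.110),("yellow",ye,.1)):
        q=np.argwhere(mk)[:,::-1]; 
        if len(q)<5: print(nm,len(q)); continue
        p=plane(q,m,z)[:,:2]*1000; f=cv2.fitLine(p.astype(np.float32),cv2.DIST_HUBER,0,.01,.01).ravel(); 
        print(" ",nm,len(q),"mean",p.mean(0).round(1),"dir",f[:2].round(3),"rect",[np.round(x,1) for x in cv2.minAreaRect(p.astype(np.float32))], "zrange",np.nanpercentile(W[mk][:,2],[5,95]).round(3))
    cl=reg&(W[...,2]>.145)&(W[...,2]<.17)&(V<110)&(W[...,1]>-.15); q=np.argwhere(cl)
    print(" cleat",len(q),np.nanmean(W[cl],0).round(3),np.nanmax(W[cl][:,2]))
    ob=reg&(W[...,2]>.02)&(W[...,2]<.095)&(W[...,1]<.3)
    nc,l,st,c=cv2.connectedComponentsWithStats(ob.astype(np.uint8))
    for k in range(1,nc):
        if st[k,4]<80: continue
        mk=l==k; w=W[mk]; zt=w[:,2].max(); t=w[w[:,2]>zt-.006]
        print(" obj",st[k].tolist(),im[mk].mean(0).round(),"ztop",zt.round(3),"top mid",((t.max(0)+t.min(0))/2).round(3),"ext",w.min(0).round(3),w.max(0).round(3))
E
```

```text
scene boardpx [ 218  144  124   55 3116]
 rect ((548.1878662109375, 61.68456268310547), (147.73446655273438, 321.9356384277344), 6.8168816566467285)
  blue 23 mean [567.1  96. ] dir [0.991 0.133] rect [array([548. ,  92.8]), array([120.8,   2.5]), np.float64(7.7)] zrange [0.115 0.117]
  cork 268 mean [542.5 -12.2] dir [ 0.453 -0.891] rect [array([517.7,  51.3]), array([106.3, 305.1]), np.float64(6.6)] zrange [0.1   0.114]
  yellow 109 mean [632.6   5.6] dir [0.996 0.094] rect [array([561.7,   1.2]), array([227.4,  23.3]), np.float64(3.9)] zrange [0.089 0.101]
 cleat 136 [0.538 0.184 0.154] 0.16029367799846017
 obj [126, 178, 24, 27, 493] [52. 45. 39.] ztop 0.082 top mid [ 0.433 -0.333  0.079] ext [ 0.41  -0.361  0.02 ] [ 0.462 -0.305  0.082]
 obj [265, 178, 95, 47, 1640] [45. 33. 23.] ztop 0.095 top mid [0.641 0.131 0.092] ext [ 0.607 -0.003  0.02 ] [0.67  0.264 0.095]
 obj [43, 182, 26, 12, 173] [69. 45. 24.] ztop 0.048 top mid [ 0.309 -0.58   0.045] ext [ 0.3   -0.599  0.02 ] [ 0.319 -0.535  0.048]
 obj [160, 208, 26, 32, 655] [70. 44. 25.] ztop 0.082 top mid [ 0.604 -0.254  0.079]
[... 1033 characters left out ...]
14 0.172 0.02 ] [0.802 0.263 0.043]
 obj [143, 150, 66, 85, 913] [23. 14.  7.] ztop 0.095 top mid [0.454 0.113 0.092] ext [ 0.422 -0.019  0.02 ] [0.487 0.243 0.095]
 obj [265, 176, 12, 15, 81] [56. 44. 23.] ztop 0.095 top mid [0.652 0.005 0.092] ext [0.636 0.002 0.039] [0.669 0.02  0.095]
 obj [301, 181, 53, 50, 1975] [113. 112. 104.] ztop 0.079 top mid [ 0.758 -0.083  0.076] ext [ 0.697 -0.145  0.02 ] [ 0.818 -0.023  0.079]
 obj [295, 263, 32, 42, 1006] [42. 22. 14.] ztop 0.083 top mid [ 0.601 -0.253  0.08 ] ext [ 0.572 -0.282  0.02 ] [ 0.63  -0.224  0.083]
 obj [234, 338, 34, 44, 1187] [23. 22. 23.] ztop 0.084 top mid [ 0.43  -0.332  0.081] ext [ 0.401 -0.361  0.021] [ 0.459 -0.303  0.084]
```

Emit:
drive_tool --linear '[[45, 43, 0], [90, 86, 0], [135, 129, -20], [180, 172, -40], [225, 215, -60], [260, 255, -80], [281, 275, -90], [281, 275, -90]]' --angular '[[0, 0, -1], [0, 0, -2], [0, 0, -4], [0, 0, -6], [0, 0, -7], [0, 0, -7.2], [0, 0, -7.2], [0, 0, -7.2]]' --claw '[1, 1, 1, 1, 1, 1, 1, 1]'

```text
time: 1.1
position: [0.4317, -0.33, 0.3136]
eef_rot: [0.998, 0.06, -0.001, -0.001]
ft_force: [0.4, -0.1, -0.2]
finger_gap: 0.0854
```

```bash
python3 - <<'E'
from cell import env
import cv2, numpy as np
s=env.sense(); print(s["time"],s["position"],s["eef_rot"],s["ft_force"])
m=env.camera_model("wrist"); im,d=env.get_image("wrist"); np.savez("w1.npz",im=im,d=d,**m); cv2.imwrite("pics/w1.png",im[:,:,::-1])
print(m)
E
```

```text
1.1 [ 0.43174014 -0.33004328  0.31364267] [ 9.98227754e-01  5.95004193e-02 -6.16804729e-04 -8.19118251e-04] [ 0.38009847 -0.09769247 -0.23604328]
{'fx': 297.3186396354542, 'fy': 297.3186396354542, 'cx': 255.63847526961854, 'cy': 195.39530087613144, 'camera_from_world': array([[ 0.11911574, -0.99287891, -0.00170677, -0.37817981],
       [-0.94849789, -0.11429921,  0.29544448,  0.35985613],
       [-0.29353567, -0.03357322, -0.95535839,  0.40798887],
       [ 0.        ,  0.        ,  0.        ,  1.        ]])}
```

View pics/w1.png

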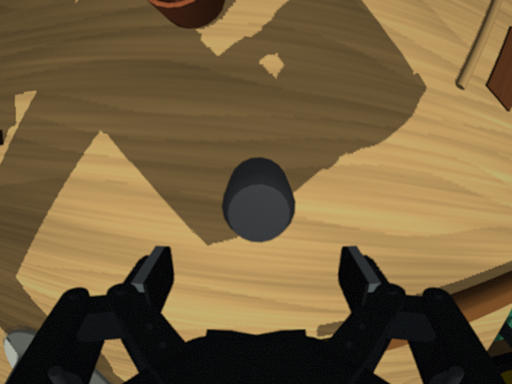

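The wrist view shows the grey cup's foot at (259,211), midway between the open jaws. The ray puts it at (0.432, -0.332). I'll descend and grip there.

Emit:
drive_tool --linear '[[0, -2, -40], [0, -2, -80], [0, -2, -110], [0, -2, -114], [0, -2, -114], [0, -2, -114], [0, -2, -114], [0, -2, -114], [0, -2, -114], [0, -2, -114]]' --angular '[[0, 0, 0], [0, 0, 0], [0, 0, 0], [0, 0, 0], [0, 0, 0], [0, 0, 0], [0, 0, 0], [0, 0, 0], [0, 0, 0], [0, 0, 0]]' --claw '[1, 1, 1, 1, 0.4, 0.4, 0.2, 0.2, 0.2, 0.2]'

```text
time: 2.4
position: [0.4307, -0.3342, 0.2024]
eef_rot: [0.998, 0.058, 0.001, 0.001]
ft_force: [-3.3, 0.1, 9.1]
finger_gap: 0.0576
```

Emit:
drive_tool --linear '[[0, 0, 20], [0, 0, 70], [0, 0, 130], [20, 50, 160], [50, 100, 160], [75, 150, 160], [95, 190, 160], [95, 200, 160], [95, 200, 160]]' --angular '[[0, 0, 0], [0, 0, 0], [0, 0, 0], [0, 0, 0], [0, 0, 0], [0, 0, 0], [0, 0, 0], [0, 0, 0], [0, 0, 0]]' --claw '[0.2, 0.2, 0.2, 0.2, 0.2, 0.2, 0.2, 0.2, 0.2]'

```text
time: 3.52
position: [0.5253, -0.1335, 0.3615]
eef_rot: [0.998, 0.059, 0.0, 0.0]
ft_force: [-0.3, 0.6, -2.3]
finger_gap: 0.0574
```

```bash
python3 - <<'E'
from cell import env
import cv2, numpy as np
s=env.sense(); print(s["time"],s["position"],s["eef_rot"],s["ft_force"],s["finger_gap"])
m=env.camera_model("wrist"); im,d=env.get_image("wrist"); np.savez("w2.npz",im=im,d=d,**m)
im2,d2=env.get_image("side"); np.savez("s2.npz",im=im2,d=d2,**env.camera_model("side"))
cv2.imwrite("pics/w2.png",cv2.resize(np.hstack([im,im2])[:,:,::-1],None,fx=.78,fy=.78))
E
```

```text
3.525 [ 0.52533687 -0.13352961  0.36145578] [9.98282012e-01 5.85905710e-02 3.23666542e-04 2.53743796e-04] [-0.30389659  0.55005345 -2.3403283 ] 0.05741855072825372
```

View pics/w2.png

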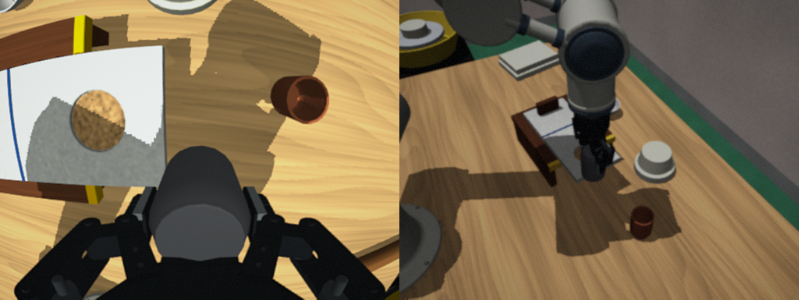

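In the wrist half, the cup is held upright with its foot at (199,232). The recess is at (98,120), the blue line at about x=14 and the yellow trim at (85,35) and (95,193). I'll measure these from the wrist picture.

```bash
cat >> h.py <<'E'
def fplane(uv,m,z):
    uv=np.atleast_2d(uv).astype(float); a=(uv-[m["cx"],m["cy"]])/m["fx"]; t=np.linalg.norm(a,axis=1)
    r=np.c_[a*(np.sin(t)/np.maximum(t,1e-9))[:,None],np.cos(t)]
    T=np.linalg.inv(m["camera_from_world"]); r=r@T[:3,:3].T; o=T[:3,3]
    return o+r*((z-o[2])/r[:,2])[:,None]
def circ(p):
    A=np.c_[2*p,np.ones(len(p))]; s=np.linalg.lstsq(A,(p**2).sum(1),rcond=None)[0]; return s[:2],np.sqrt(s[2]+s[:2]@s[:2])
E
python3 - <<'E'
from h import *
im,d,m=load("w2.npz"); hsv=cv2.cvtColor(im,cv2.COLOR_RGB2HSV); H,S,V=[hsv[...,i].astype(int) for i in range(3)]
def big(mk,x0,x1,y0,y1):
    b=np.zeros(mk.shape,np.uint8); b[y0:y1,x0:x1]=mk[y0:y1,x0:x1]
    c=max(cv2.findContours(b,cv2.RETR_EXTERNAL,cv2.CHAIN_APPROX_NONE)[0],key=cv2.contourArea); return c[:,0]
co=big((H<28)&(S>70),80,170,100,205)
print("cork px",cv2.boundingRect(co),cv2.boundingRect(cv2.convexHull(co)))
for z in(.110,.116):
    p=fplane(cv2.convexHull(co)[:,0],m,z)[:,:2]*1000; print(" cork",z,circ(p),cv2.minEnclosingCircle(p.astype(np.float32)))
bl=(H>95)&(H<130)&(S>110)&(V>40); bl[:, 40:]=0
q=np.argwhere(bl)[:,::-1]; p=fplane(q,m,.116)[:,:2]*1000
print("blue",len(q),p.mean(0),cv2.minAreaRect(p.astype(np.float32)),cv2.fitLine(p.astype(np.float32),2,0,.01,.01).ravel())
ye=(H>20)&(H<32)&(S>190)&(V>60); ye[:,150:]=0; ye[270:]=0
n,l,st,c=cv2.connectedComponentsWithStats(ye.astype(np.uint8))
for k in range(1,n):
    if st[k,4]>30:
        p=fplane(np.argwhere(l==k)[:,::-1],m,.1)[:,:2]*1000; print("yel",st[k],im[l==k].mean(0),cv2.minAreaRect(p.astype(np.float32)))
# board outer end edge: white/grey to wood
wh=big((S<70)&(V>60),5,215,50,242); p=fplane(cv2.convexHull(wh)[:,0],m,.116)[:,:2]*1000
print("board hull",p[p[:,1].argsort()].round(0)[:12].tolist()); print(cv2.minAreaRect(p.astype(np.float32)))
g=im[290:310,245:265].mean((0,1)); print("foot rgb",g, im[235,250])
E
```

```text
cork px (93, 116, 67, 77) (93, 116, 67, 77)
 cork 0.11 (array([554.05266189, -23.94203004]), np.float64(31.01084046071775)) ((554.1436767578125, -24.093814849853516), 31.53718376159668)
 cork 0.116 (array([555.29676938, -26.6714634 ]), np.float64(30.16792193849253)) ((555.3853759765625, -26.819122314453125), 30.679975509643555)
blue 397 [542.07987791  94.92062607] ((540.6453857421875, 94.72882080078125), (140.14405822753906, 4.236194133758545), 6.6541032791137695) [9.9329710e-01 1.1558943e-01 5.4207990e+02 9.4920624e+01]
yel [  93   19   26   50 1095] [163.82465753 150.67853881   0.61004566] ((646.5487060546875, 6.62972354888916), (42.91419982910156, 23.77676773071289), 6.263061046600342)
yel [109 238  23  24 444] [127.17117117 101.01351351   0.9954955 ] ((461.1876220703125, -13.26023006439209), (25.243558883666992, 22.81497573852539), 4.902896881103516)
board hull [[518.0, -102.0], [519.0, -102.0], [508.0, -99.0], [501.0, -97.0], [492.0, -94.0], [630.0, -88.0], [490.0, -86.0], [632.0, -86.0], [489.0, -80.0], [631.0, -78.0], [630.0, -66.0], [629.0, -57.0]]
((551.5806274414062, -1.6941299438476562), (142.02642822265625, 191.2608184814453), 6.456326961517334)
foot rgb [69.9525 71.7475 73.9925] [44 45 46]
```

```bash
python3 - <<'E'
from h import *
im,d,m=load("w2.npz"); V=im.mean(2)
b=((V>57)&(im.max(2).astype(int)-im.min(2)<20)).astype(np.uint8); b[:240]=0;b[345:]=0;b[:,:190]=0;b[:,325:]=0
b=cv2.morphologyEx(b,cv2.MORPH_OPEN,np.ones((5,5)))
c=max(cv2.findContours(b,0,1)[0],key=cv2.contourArea); print(cv2.boundingRect(c))
h=cv2.convexHull(c)[:,0]; h=h[h[:,1]<325]
for z in(.236,.239): print(z,circ(fplane(h,m,z)[:,:2]*1000))
E
```

```text
(199, 261, 115, 73)
0.236 (array([ 523.21348547, -133.57177117]), np.float64(23.156737129607798))
0.239 (array([ 525.63940238, -133.27999135]), np.float64(22.42345762542332))
```

Emit:
drive_tool --linear '[[10, 40, 0], [20, 75, 0], [27, 100, 0], [29.5, 108.5, 0], [29.5, 108.5, -15], [29.5, 108.5, -30], [29.5, 108.5, -38], [29.5, 108.5, -38]]' --angular '[[0, 0, 0], [0, 0, 0], [0, 0, 0], [0, 0, 0], [0, 0, 0], [0, 0, 0], [0, 0, 0], [0, 0, 0]]' --claw '[0.2, 0.2, 0.2, 0.2, 0.2, 0.2, 0.2, 0.2]'

```text
time: 4.62
position: [0.5549, -0.0258, 0.3217]
eef_rot: [0.998, 0.058, -0.001, -0.0]
ft_force: [0.2, 0.3, -1.6]
finger_gap: 0.0573
```

```bash
python3 - <<'E'
from cell import env
import cv2, numpy as np
s=env.sense(); print(s["time"],s["position"],s["eef_rot"],s["ft_force"],s["finger_gap"])
m=env.camera_model("wrist"); im,d=env.get_image("wrist"); np.savez("w3.npz",im=im,d=d,**m)
im2,d2=env.get_image("scene")
cv2.imwrite("pics/w3.png",np.hstack([im[100:350,100:400],cv2.resize(im2[120:245,190:340],None,fx=2,fy=2,interpolation=2)])[:,:,::-1])
E
```

```text
4.625 [ 0.55488404 -0.02578657  0.32173598] [ 9.98334175e-01  5.76896437e-02 -8.68039145e-04 -1.62158390e-04] [ 0.17686737  0.28845908 -1.59961875] 0.05734660465705145
```

View pics/w3.png

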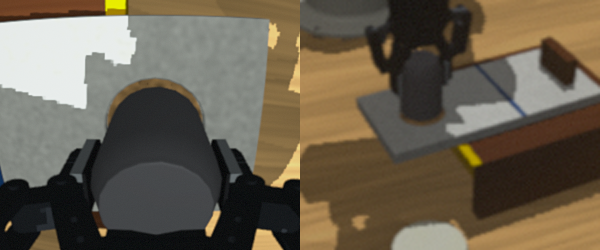

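The cup sits centred over the recess, with an even cork rim showing. I'll lower it gently.

Emit:
drive_tool --linear '[[0, 0.5, -2], [0, 0.5, -4], [0, 0.5, -6], [0, 0.5, -8], [0, 0.5, -9], [0, 0.5, -9], [0, 0.5, -9]]' --angular '[[0, 0, 0], [0, 0, 0], [0, 0, 0], [0, 0, 0], [0, 0, 0], [0, 0, 0], [0, 0, 0]]' --claw '[0.2, 0.2, 0.2, 0.2, 0.2, 0.2, 0.2]'

```text
time: 5.6
position: [0.5552, -0.0248, 0.3137]
eef_rot: [0.998, 0.058, 0.0, 0.0]
ft_force: [1.0, 0.9, -2.4]
finger_gap: 0.0572
```

Emit:
drive_tool --linear '[[0, 0, -0.7], [0, 0, -1.4], [0, 0, -1.4], [0, 0, -2], [0, 0, -2]]' --angular '[[0, 0, 0], [0, 0, 0], [0, 0, 0], [0, 0, 0], [0, 0, 0]]' --claw '[0.2, 0.2, 0.2, 0.2, 0.2]'

```text
time: 6.22
position: [0.5551, -0.0248, 0.3124]
eef_rot: [0.998, 0.058, 0.0, 0.0]
ft_force: [-4.4, 0.0, 13.0]
finger_gap: 0.0576
```

Contact came at exactly the height of the recess floor. I'll release and rise.

Emit:
drive_tool --linear '[[0, 0, 1], [0, 0, 1], [0, 0, 1], [0, 0, 1], [0, 0, 1], [0, 0, 1], [0, 0, 30], [0, 0, 70], [-3, 30, 95], [-6, 60, 95], [-10, 90, 95], [-10, 90, 95]]' --angular '[[0, 0, 0], [0, 0, 0], [0, 0, 0], [0, 0, 0], [0, 0, 0], [0, 0, 0], [0, 0, 0], [0, 0, 0], [0, 0, 0], [0, 0, 0], [0, 0, 0], [0, 0, 0]]' --claw '[0.5, 1, 1, 1, 1, 1, 1, 1, 1, 1, 1, 1]'

```text
time: 7.72
position: [0.5448, 0.0667, 0.4067]
eef_rot: [0.998, 0.059, 0.0, -0.0]
ft_force: [0.2, -1.1, -0.6]
finger_gap: 0.0856
```

```bash
python3 - <<'E'
from cell import env
import cv2, numpy as np
s=env.sense(); print(s["time"],s["position"],s["eef_rot"],s["ft_force"],s["finger_gap"])
m=env.camera_model("wrist"); im,d=env.get_image("wrist"); np.savez("w4.npz",im=im,d=d,**m)
im2,d2=env.get_image("side"); np.savez("s4.npz",im=im2,d=d2,**env.camera_model("side"))
cv2.imwrite("pics/w4.png",np.hstack([im,cv2.resize(im2[100:292,130:274],(288,384))])[:,:,::-1])
E
```

```text
7.725 [0.54479882 0.06669239 0.40674503] [ 9.98252128e-01  5.90988071e-02  5.04215267e-06 -1.40877271e-04] [ 0.15149485 -1.12277575 -0.57068668] 0.0855770177168652
```

View pics/w4.png

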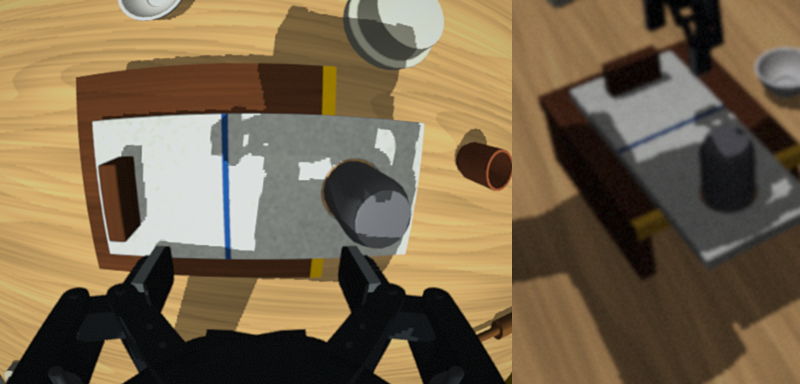

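The cup stands upright in the recess. In the wrist view the blue line runs from (224,115) to (229,257). The yellow trim is at (330,90) and (317,268), and the cleat top is at (125,200). Next I'll measure the line, edge and cleat.

```bash
cat > meas.py <<'E'
from h import *
import sys
def meas(f,ylo=60,yhi=285,x0=60,x1=440):
    im,d,m=load(f); hsv=cv2.cvtColor(im,cv2.COLOR_RGB2HSV); H,S,V=[hsv[...,i].astype(int) for i in range(3)]
    R=np.zeros(H.shape,bool); R[ylo:yhi,x0:x1]=1
    bl=R&(H>95)&(H<130)&(S>110)&(V>40)
    p=fplane(np.argwhere(bl)[:,::-1],m,.116)[:,:2]*1000
    f=cv2.fitLine(p.astype(np.float32),2,0,.01,.01).ravel(); f[:2]*=np.sign(f[0])
    c,wh,a=cv2.minAreaRect(p.astype(np.float32)); print("blue",len(p),np.round(c,1),np.round(wh,1),"ang",np.degrees(np.arctan2(f[1],f[0])).round(2))
    ye=R&(H>20)&(H<32)&(S>190)&(V>60); E=[]
    n,l,st,_=cv2.connectedComponentsWithStats(ye.astype(np.uint8))
    for k in range(1,n):
        if st[k,4]<60: continue
        q=[]
        for v in range(st[k,1]+2,st[k,1]+st[k,3]-2): q.append([np.where(l[v]==k)[0].max()+.5,v])
        p=fplane(q,m,.1)[:,:2]*1000; print("yel",st[k].tolist(),p[0].round(1),p[-1].round(1)); E.append(p)
    E=np.vstack(E).astype(np.float32); e=cv2.fitLine(E,2,0,.01,.01).ravel(); e[:2]*=np.sign(e[0])
    print("edge ang",np.degrees(np.arctan2(e[1],e[0])).round(2),"pt",e[2:].round(1),"edge ends",E[E[:,0].argmin()],E[E[:,0].argmax()])
    n=np.array([-e[1],e[0]]); print("blue dist behind edge: mid",(np.array(c)-e[2:])@n, "near/far",[((np.array(c)+s*65*f[:2])-e[2:])@n for s in(-1,1)])
    return im,d,m,H,S,V
if __name__=="__main__":
    im,d,m,H,S,V=meas("w4.npz")
    b=np.zeros(H.shape,np.uint8); b[140:250,90:150]=((S>90)&(V<130))[140:250,90:150]; 
    W=None
    print(im[200,115],im[200,133],d[200,115],d[200,135])
    c=max(cv2.findContours(b,0,1)[0],key=cv2.contourArea); print(cv2.boundingRect(c))
    p=fplane(cv2.convexHull(c)[:,0],m,.158)[:,:2]*1000; print(cv2.minAreaRect(p.astype(np.float32)))
E
python3 meas.py
```

```text
blue 743 [540.7  94.3] [139.2   4.9] ang 6.62
yel [322, 66, 15, 49, 664] [666.6   6.9] [624.8   2.2]
yel [310, 259, 13, 19, 216] [469.7 -14.6] [451.8 -16.2]
edge ang 6.19 pt [599.5  -0.7] edge ends [451.76233  -16.232557] [666.5899     6.930404]
blue dist behind edge: mid 100.79209688266738 near/far [np.float64(100.2964193043251), np.float64(101.28777446100966)]
[98 59 32] [25 12  8] 0.22975811 0.2645694
(99, 157, 41, 84)
((534.4476318359375, 179.97279357910156), (73.34297943115234, 32.45611572265625), 6.621153354644775)
```

Emit:
drive_tool --linear '[[-5, 45, 0], [-10, 90, 0], [-14.5, 118, 0], [-14.5, 122.5, -20], [-14.5, 122.5, -60], [-14.5, 122.5, -95], [-14.5, 122.5, -108], [-14.5, 122.5, -108], [-14.5, 122.5, -108]]' --angular '[[0, 0, 0], [0, 0, 0], [0, 0, 0], [0, 0, 0], [0, 0, 0], [0, 0, 0], [0, 0, 0], [0, 0, 0], [0, 0, 0]]' --claw '[1, 1, 1, 1, 1, 0.7, 0.6, 0.5, 0.5]'

```text
time: 8.95
position: [0.5312, 0.1876, 0.2999]
eef_rot: [0.998, 0.058, 0.001, -0.0]
ft_force: [1.7, -0.6, 0.8]
finger_gap: 0.0428
```

```bash
python3 - <<'E'
from cell import env
import cv2, numpy as np
s=env.sense(); print(s["time"],s["position"],s["eef_rot"],s["ft_force"],s["finger_gap"])
m=env.camera_model("wrist"); im,d=env.get_image("wrist"); np.savez("w5.npz",im=im,d=d,**m)
im2,d2=env.get_image("scene")
cv2.imwrite("pics/w5.png",np.hstack([im,cv2.resize(im2[100:240,235:340],(288,384))])[:,:,::-1])
E
```

```text
8.95 [0.53122135 0.18756987 0.29992383] [ 9.98322631e-01  5.78878331e-02  9.48368679e-04 -1.53780438e-04] [ 1.72833576 -0.57707975  0.76731008] 0.0427525367444829
```

View pics/w5.png

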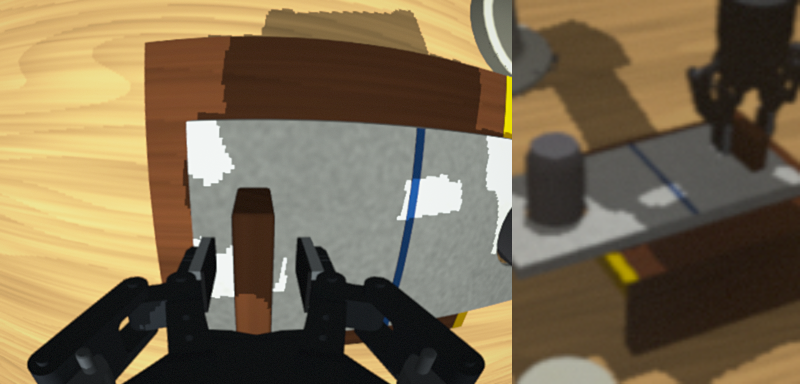

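The cleat stands at (253,240), midway between the pads. I'll close on it.

Emit:
drive_tool --linear '[[0, 0, -3], [0, 0, -3], [0, 0, -3], [0, 0, -3], [0, 0, -3], [0, 0, -3]]' --angular '[[0, 0, 0], [0, 0, 0], [0, 0, 0], [0, 0, 0], [0, 0, 0], [0, 0, 0]]' --claw '[0.3, 0, 0, 0, 0, 0]'

```text
time: 9.8
position: [0.5307, 0.1878, 0.296]
eef_rot: [0.998, 0.058, 0.0, -0.0]
ft_force: [-1.1, 2.8, 6.5]
finger_gap: 0.0174
```

Emit:
drive_tool --linear '[[0.3, -3, 0], [1, -9, 0], [2, -18, 0], [3, -28, 0], [4.1, -38, 0], [5.2, -48, 0], [6.3, -58, 0], [7.4, -68, 0], [8.4, -77, 0], [9, -82, 0], [9.2, -84.5, 0], [9.2, -84.5, 0]]' --angular '[[0, 0, 0], [0, 0, 0], [0, 0, 0], [0, 0, -0.1], [0, 0, -0.2], [0, 0, -0.3], [0, 0, -0.4], [0, 0, -0.4], [0, 0, -0.4], [0, 0, -0.4], [0, 0, -0.4], [0, 0, -0.4]]' --claw '[0, 0, 0, 0, 0, 0, 0, 0, 0, 0, 0, 0]'

```text
time: 11.3
position: [0.54, 0.1034, 0.296]
eef_rot: [0.999, 0.054, 0.0, -0.0]
ft_force: [-0.8, 4.8, 4.0]
finger_gap: 0.0175
```

```bash
python3 - <<'E'
from cell import env
import cv2, numpy as np
s=env.sense(); print(s["time"],s["position"],s["eef_rot"],s["ft_force"],s["wrist_torque"],s["finger_gap"])
m=env.camera_model("wrist"); im,d=env.get_image("wrist"); np.savez("w6.npz",im=im,d=d,**m)
im2,d2=env.get_image("side"); np.savez("s6.npz",im=im2,d=d2,**env.camera_model("side"))
cv2.imwrite("pics/w6.png",np.hstack([im,cv2.resize(im2[100:292,130:274],(288,384))])[:,:,::-1])
E
```

```text
11.3 [0.540028   0.10342864 0.2960142 ] [ 9.98515418e-01  5.44669548e-02  4.26613639e-04 -3.58257703e-04] [-0.75892166  4.80602397  3.96770972] [ 0.74304523  0.00815032 -0.03696556] 0.017476455619955932
```

View pics/w6.png

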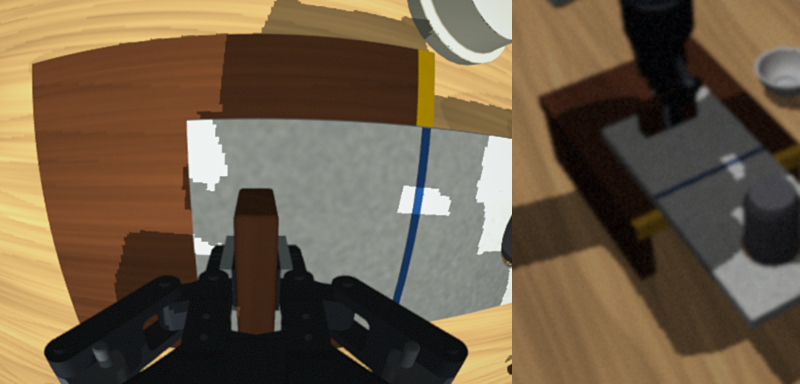

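In the wrist view the line's far end is at (426,128), just behind the trim's outer side (434,125). In the side view the line is parallel to the trim and slightly behind it, with the cup still seated. I'll measure the remaining distance.

```bash
cat > m6.py <<'E'
from h import *
def m6(f,f2=None):
    im,d,m=load(f); hsv=cv2.cvtColor(im,cv2.COLOR_RGB2HSV); H,S,V=[hsv[...,i].astype(int) for i in range(3)]
    bl=(H>95)&(H<130)&(S>110)&(V>40); bl[:100]=0; bl[310:]=0; bl[:,:300]=0; bl[:,470:]=0
    n,l,st,_=cv2.connectedComponentsWithStats(bl.astype(np.uint8)); bl=l==1+np.argmax(st[1:,4])
    p=fplane(np.argwhere(bl)[:,::-1],m,.116)[:,:2]*1000; c=cv2.fitLine(p.astype(np.float32),2,0,.01,.01).ravel(); c[:2]*=np.sign(c[0])
    ye=(H>20)&(H<32)&(S>190)&(V>60); ye[:30]=0; ye[200:]=0; ye[:,:300]=0
    n,l,st,_=cv2.connectedComponentsWithStats(ye.astype(np.uint8)); k=1+np.argmax(st[1:,4]); ye=l==k
    q=[[np.where(ye[v])[0].max()+.5,v] for v in range(st[k,1]+3,st[k,1]+st[k,3]-3)]
    y=fplane(q,m,.1)[:,:2]*1000
    e=np.array([np.cos(np.radians(6.19)),np.sin(np.radians(6.19))]); nn=np.array([-e[1],e[0]])
    fy=cv2.fitLine(y.astype(np.float32),2,0,.01,.01).ravel()
    print("blue ang",np.degrees(np.arctan2(c[1],c[0])).round(2),"x range",p[:,0].min(),p[:,0].max(),"trim ang",np.degrees(np.arctan(fy[1]/fy[0])).round(2),"trim px",st[k])
    d0=y.mean(0)@nn
    for xs in (p[:,0].min()+5,p[:,0].max()-5):
        P=c[2:]+c[:2]*(xs-c[2])/c[0]; print(" x",xs.round(),"behind local trim",(P@nn-d0).round(2),"behind w4 edge",((P-[599.5,-.7])@nn).round(2))
    if f2:
        im,d,m=load(f2); hsv=cv2.cvtColor(im,cv2.COLOR_RGB2HSV); H,S,V=[hsv[...,i].astype(int) for i in range(3)]
        W=cloud(d,m); ok=(W[...,0]>.4)&(W[...,0]<.7)&(abs(W[...,1])<.15)
        p=plane(np.argwhere(ok&(H>95)&(H<130)&(S>70)&(abs(W[...,2]-.116)<.01))[:,::-1],m,.116)[:,:2]*1000
        print("side blue",len(p),p.mean(0),"behind w4 edge",((p-[599.5,-.7])@nn).mean(),cv2.minAreaRect(p.astype(np.float32)))
        ye=ok&(H>20)&(H<32)&(S>150)&(V>50)&(W[...,2]>.085)
        q=plane(np.argwhere(ye)[:,::-1],m,.1)[:,:2]*1000; s=(q-[599.5,-.7])@nn; print("side yellow pos rel w4 edge pctl",np.percentile(s,[2,10,50,90,98]).round(1))
if __name__=="__main__":
    import sys; m6(*sys.argv[1:])
E
python3 m6.py w6.npz s6.npz
```

```text
blue ang 6.19 x range 503.80321489843874 618.8355931950615 trim ang 7.08 trim px [ 416   49   19   78 1250]
 x 509.0 behind local trim 14.63 behind w4 edge 15.26
 x 614.0 behind local trim 14.62 behind w4 edge 15.25
side blue 89 [548.89489829   6.81978659] behind w4 edge 12.932482417845653 ((532.5010375976562, -39.06184387207031), (161.20265197753906, 121.9090347290039), 69.88087463378906)
side yellow pos rel w4 edge pctl [-12.3 -10.1   0.4   8.9  11.8]
```

Emit:
drive_tool --linear '[[0.3, -3, -0.3], [0.7, -7, -0.6], [1.1, -10.5, -1], [1.4, -13, -1], [1.6, -14.5, -1], [1.6, -14.5, -1], [1.6, -14.5, -1], [1.6, -14.5, -1]]' --angular '[[0, 0, 0], [0, 0, 0], [0, 0, 0], [0, 0, 0], [0, 0, 0], [0, 0, 0], [0, 0, 0], [0, 0, 0]]' --claw '[0, 0, 0, 0, 0, 0, 0, 0]'

```text
time: 12.4
position: [0.5419, 0.0898, 0.296]
eef_rot: [0.999, 0.054, 0.001, -0.001]
ft_force: [-2.4, 16.0, 21.3]
finger_gap: 0.0174
```

```bash
python3 - <<'E'
from cell import env
import cv2, numpy as np
s=env.sense(); print(s["time"],s["position"],s["eef_rot"],s["ft_force"],s["wrist_torque"],s["finger_gap"])
m=env.camera_model("wrist"); im,d=env.get_image("wrist"); np.savez("w7.npz",im=im,d=d,**m)
im2,d2=env.get_image("side"); np.savez("s7.npz",im=im2,d=d2,**env.camera_model("side"))
im3,d3=env.get_image("scene"); np.savez("c7.npz",im=im3,d=d3,**env.camera_model("scene"))
cv2.imwrite("pics/w7.png",np.vstack([np.hstack([im[:300,:512]]+[cv2.resize(im2[100:250,150:294],(288,300))]),cv2.resize(im3[130:230,180:370],(800,300))[:290]])[:,:,::-1])
E
python3 m6.py w7.npz s7.npz
```

```text
12.4 [0.54190314 0.08978232 0.29597005] [ 0.99851263  0.05449426  0.00136258 -0.00102513] [-2.44049934 16.01789745 21.30451091] [ 2.18296401  0.59148859 -0.11500393] 0.01738798548798496
blue ang 6.17 x range 505.3207168427344 620.7661163077458 trim ang 6.16 trim px [ 397   47   20   79 1392]
 x 510.0 behind local trim 1.46 behind w4 edge 1.77
 x 616.0 behind local trim 1.43 behind w4 edge 1.74
side blue 92 [546.61026556  -6.66072822] behind w4 edge -0.22309582170838257 ((579.5145263671875, -42.322509765625), (117.57061767578125, 162.70579528808594), 36.72374725341797)
side yellow pos rel w4 edge pctl [-11.5  -8.9   0.2   9.4  11.5]
```

View pics/w7.png

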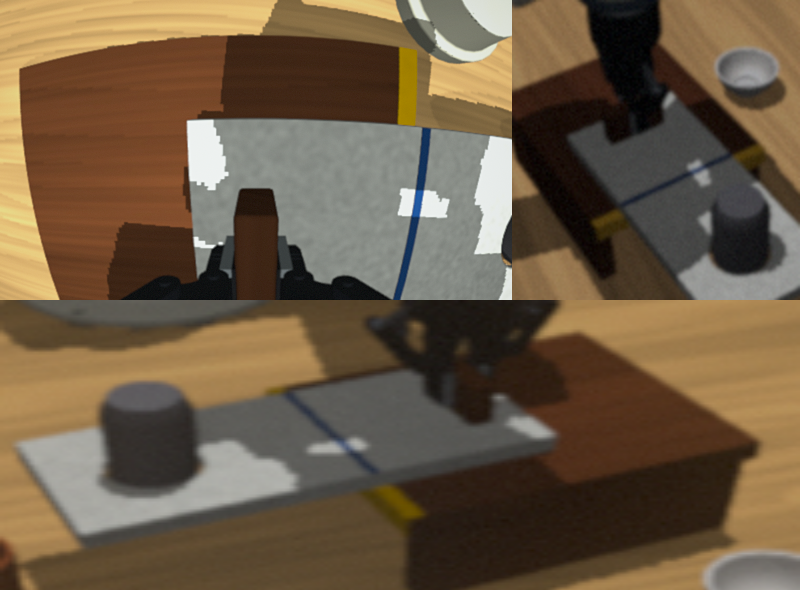

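The board is flat, the cup is seated and the line is parallel to the trim, about 1.4 mm behind the edge. I'm pressing harder than needed, so I'll ease off and make up the remainder.

Emit:
drive_tool --linear '[[0, -0.3, 0.5], [0, -0.8, 0.6], [0.1, -1, 0.6], [0.1, -1, 0.6], [0.1, -1, 0.6], [0.1, -1, 0.6]]' --angular '[[0, 0, 0], [0, 0, 0], [0, 0, 0], [0, 0, 0], [0, 0, 0], [0, 0, 0]]' --claw '[0, 0, 0, 0, 0, 0]'

```text
time: 13.3
position: [0.5419, 0.0885, 0.2961]
eef_rot: [0.999, 0.055, 0.001, -0.001]
ft_force: [-1.0, 12.0, 12.8]
finger_gap: 0.0173
```

```bash
cat > snap.py <<'E'
from cell import env
import cv2, numpy as np, sys
k=sys.argv[1]
s=env.sense(); print(s["time"],s["position"],s["eef_rot"],s["ft_force"],s["wrist_torque"],s["finger_gap"])
for n in("wrist","side","scene"):
    m=env.camera_model(n); im,d=env.get_image(n); np.savez(n[0]+n[1]+k+".npz",im=im,d=d,**m)
E
python3 snap.py 8; python3 m6.py wr8.npz si8.npz
```

```text
13.3 [0.54187905 0.08853064 0.29605081] [ 9.98508357e-01  5.45859048e-02  9.32666376e-04 -7.54774923e-04] [-0.9957918  11.96473123 12.78907294] [1.79180392 0.14575403 0.01049406] 0.01725172454143821
blue ang 6.25 x range 505.05441244708214 620.8783038530752 trim ang 6.57 trim px [ 395   46   20   79 1399]
 x 510.0 behind local trim 0.02 behind w4 edge 0.38
 x 616.0 behind local trim 0.13 behind w4 edge 0.49
side blue 89 [548.0510613   -6.27251817] behind w4 edge 0.007495873450023379 ((550.531005859375, -5.991663932800293), (134.1294403076172, 4.966843128204346), 6.336704730987549)
side yellow pos rel w4 edge pctl [-12.2  -9.9  -0.2   7.8  12.2]
```

```bash
python3 - <<'E'
from h import *
a,_,_=load("si8.npz"); b,_,_=load("sc8.npz")
cv2.imwrite("pics/f.png",np.hstack([cv2.resize(a[110:310,130:330],(400,400)),cv2.resize(b[120:260,190:330],(400,400))])[:,:,::-1])
E
```

```text
(no output)
```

View pics/f.png

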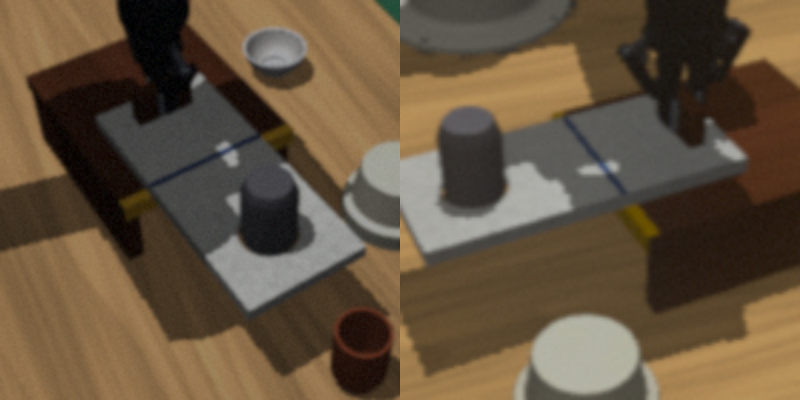

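Emit:
drive_tool --linear '[[0, 0, 0], [0, 0, 0], [0, 0, 0], [0, 0, 0]]' --angular '[[0, 0, 0], [0, 0, 0], [0, 0, 0], [0, 0, 0]]' --claw '[0, 0, 0, 0]'

```text
time: 13.95
position: [0.5419, 0.0885, 0.296]
eef_rot: [0.999, 0.055, 0.001, -0.001]
ft_force: [-0.9, 11.9, 11.7]
finger_gap: 0.0172
```

The side view shows the line from (150,187) to (262,137), in line with the trim on both sides. The board is flat, the cup is upright in the recess, and the arm is still. I'll hand it in.

```bash
python3 -c "
from cell import env
print(env.close_job())"
```

```text
the job is handed in; nothing more can be done
None
```

The grey cup is rim-down in the recess and released. The board is slid out until its blue line lies over the yellow edge. I handed in at about 14 s with the gripper still closed on the cleat and pressing lightly down (about 12 N).

- **Line position:** The final wrist and side pictures put the line 0 to 0.5 mm behind the edge. The distance the tool travelled says about 0.9 mm behind, a small disagreement I did not correct.
- **Line angle:** The line lies within about 0.1° of the edge angle I measured before sliding. A short stretch of trim in the last wrist picture read 0.3° off, but it is a weaker measurement.
- **Cup and board:** In the last pictures the cup is upright in the recess and the board is flat, and the tool stayed still over the last half second.
- **Bystanders:** The arm never went near the terracotta cup, the mould or the bowl. I did not re-measure their positions at the end.

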